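Bottle the counted bearing balls

TASK

Five steel bearing balls have been counted into the aluminium scoop on the counting scale. Carry the scoop level to the open amber bottle, rest its lip just inside the mouth before tilting, and with the lip kept there tip all five balls in without spilling one or knocking over the bottle. Then stand the empty scoop back on the scale's platform and fold the bottle's blue cap fully shut, leaving the other things on the bench where they are.

Things in the scene. Friction and masses are not known exactly. Their poses are not given: they have to be found in the camera images.
- scale: Counting scale standing fixed on the bench. Origin on the bench under the centre of its dark grey platform (204 mm in x, 214 mm in y, flat top 72 mm above the bench); z up. The grey keypad console is on the -x side, x = -106 to -203 mm, 69 mm high at most.
- scoop_center (a point): Centre of the pan of the long narrow aluminium weighing scoop (158 mm), half-way up, 13 mm above its flat underside. x points along the scoop to the spout, z up, y across. No handle: hold it by its two parallel upright side walls, 28 mm apart over their outsides, 26 mm high, x = -50 to +45 mm of here. Scoop 0.14 kg, centre of mass within 15 mm of here. Starts level on the platform, five balls in it, spout to the scale's -x side.
- scoop_spout (a point): Middle of the scoop's spout, on its underside, 91 mm along x and 6.5 mm below scoop_center, same axes. The spout is a straight channel 18 mm long (9 mm to each side of here), underside level, 26 mm wide outside, 22 inside, walls 10 mm high. The pan's floor rises at 10 degrees to it over 37 mm. Balls stay in while the scoop is level and roll out from about 13 degrees spout-down; 30 degrees empties it.
- scoop_lip (a point): Tip of the scoop's down-turned pouring lip, middle of its lower edge: 17 mm along x and 5 mm below scoop_spout (108 mm along x and 11.5 mm below scoop_center). Same axes. The lip is the last 8 mm, 22 to 26 mm wide. With the spout's underside resting on the rim, the tip is 5 mm below the rim.
- bottle_mouth (a point): Centre of the mouth of the OPEN amber bottle with the blue cap, in the rim's plane, 95 mm above the bench. Bottle loose, 0.32 kg, body 72 mm in diameter up to 60 mm, shoulder to 73 mm, neck 48 mm outside, mouth 40 mm inside, 5 mm bottom. z is its axis; x points away from the cap's hinge, which is on the side roughly towards the robot.
- cap_hinge (a point): Middle of the hinge line of the blue flip cap, 29 mm to the -x side of the bottle's axis and 2 mm above its rim; the hinge runs along the bottle's y. Axes as bottle_mouth.
- cap (a joint): Angle of the blue flip cap, rad: 0 shut flat on the mouth, 1.57 upright, about 2 at the start (leaning back from the mouth; stop at 2.1). It stays where it is left; a fingertip's touch moves it (0.01 N m). Disc 53 mm in diameter, 9 mm thick, with a thumb tab, reaching 63 mm from the hinge; when shut its top is 105 mm above the bench.
- ball0_center (a point): Centre of a polished steel bearing ball, 14 mm in diameter, 11 g; one of five that start in the scoop.
- ball1_center (a point): Centre of a polished steel bearing ball, 14 mm in diameter, 11 g; one of five that start in the scoop.
- ball2_center (a point): Centre of a polished steel bearing ball, 14 mm in diameter, 11 g; one of five that start in the scoop.
- ball3_center (a point): Centre of a polished steel bearing ball, 14 mm in diameter, 11 g; one of five that start in the scoop.
- ball4_center (a point): Centre of a polished steel bearing ball, 14 mm in diameter, 11 g; one of five that start in the scoop.
- other_bottle: Bystander: the same amber bottle, loose, SHUT with a white flip cap, 106 mm high, 72 mm in diameter. Origin at the centre of its underside.
- nut: Bystander: dark steel collet nut, loose, ring 50 mm in diameter, 22 mm high. Origin at the centre of its underside.
- caliper: Bystander: digital caliper lying flat, loose, 235 mm long along its x, 15 mm high, jaws at the -x end. Origin under the middle of its beam.
- spanner: Bystander: hook spanner lying flat, loose, about 205 mm long along its x, 10 mm high, blue grip towards -x. Origin on its underside near the middle.
Not all that is in view belongs to the job. Of the things shaped like the part that bears scoop_center, the aluminium one is meant.

How it is judged:
On the way, in this order (a step that is already met when the one before it is completed fails the run):
1. the scoop's lip rests on the bottle just inside its mouth (tip up to 20 mm below the rim, scoop touching the bottle) with the scoop within 15 degrees of level and no ball in the bottle yet (horizontal distance between scoop_lip and bottle_mouth below 0.02 m and z of scoop_lip in the frame of bottle_mouth between -0.02 and -0.001 m and angle between scoop_center's own z axis and vertical below 0.26 rad and contact force between scoop and bottle above 0.05 N and not (z of ball0_center in the frame of bottle_mouth below -0.04 m and horizontal distance between ball0_center and bottle_mouth below 0.035 m) and not (z of ball1_center in the frame of bottle_mouth below -0.04 m and horizontal distance between ball1_center and bottle_mouth below 0.035 m) and not (z of ball2_center in the frame of bottle_mouth below -0.04 m and horizontal distance between ball2_center and bottle_mouth below 0.035 m) and not (z of ball3_center in the frame of bottle_mouth below -0.04 m and horizontal distance between ball3_center and bottle_mouth below 0.035 m) and not (z of ball4_center in the frame of bottle_mouth below -0.04 m and horizontal distance between ball4_center and bottle_mouth below 0.035 m)), for 0.2 s.
2. all five balls are in the bottle (z of each of ball0_center, ball1_center, ball2_center, ball3_center, ball4_center in the frame of bottle_mouth below -0.04 m and horizontal distance between each of ball0_center, ball1_center, ball2_center, ball3_center, ball4_center and bottle_mouth below 0.035 m), for 0.2 s.
At the end, for the whole second after the job is handed in: All five balls lie in the bottle; the bottle stands upright (within 6 degrees) on the bench with its blue cap shut (within 0.12 rad); the empty scoop stands level (within 4 degrees) and still on the scale's platform, its centre within 85 mm of the platform's centre each way (all of step 2 and angle between bottle_mouth's own z axis and vertical below 0.1 rad and height (world z) of bottle_mouth above 0.09 m and value of joint cap below 0.12 rad and x of scoop_center in the frame of scale between -0.085 and 0.085 m and y of scoop_center in the frame of scale between -0.085 and 0.085 m and z of scoop_center in the frame of scale between 0.08 and 0.091 m and angle between scoop_center's own z axis and vertical below 0.08 rad and linear speed of each of scoop, bottle below 0.02 m/s); the robot touches nothing.
It fails at once if a ball falls on the bench or below the scale's platform outside the bottle ((height (world z) of ball0_center below 0.06 m and horizontal distance between ball0_center and bottle_mouth above 0.045 m) or (height (world z) of ball1_center below 0.06 m and horizontal distance between ball1_center and bottle_mouth above 0.045 m) or (height (world z) of ball2_center below 0.06 m and horizontal distance between ball2_center and bottle_mouth above 0.045 m) or (height (world z) of ball3_center below 0.06 m and horizontal distance between ball3_center and bottle_mouth above 0.045 m) or (height (world z) of ball4_center below 0.06 m and horizontal distance between ball4_center and bottle_mouth above 0.045 m)).
It fails at once if the scoop is tilted more than 25 degrees with its lip out of the bottle's mouth (over 6 mm above the rim plane or 24 mm off the axis) while not all balls are in the bottle (angle between scoop_center's own z axis and vertical above 0.44 rad and (z of scoop_lip in the frame of bottle_mouth above 0.006 m or horizontal distance between scoop_lip and bottle_mouth above 0.024 m) and not ((z of ball0_center in the frame of bottle_mouth below -0.04 m and horizontal distance between ball0_center and bottle_mouth below 0.035 m) and (z of ball1_center in the frame of bottle_mouth below -0.04 m and horizontal distance between ball1_center and bottle_mouth below 0.035 m) and (z of ball2_center in the frame of bottle_mouth below -0.04 m and horizontal distance between ball2_center and bottle_mouth below 0.035 m) and (z of ball3_center in the frame of bottle_mouth below -0.04 m and horizontal distance between ball3_center and bottle_mouth below 0.035 m) and (z of ball4_center in the frame of bottle_mouth below -0.04 m and horizontal distance between ball4_center and bottle_mouth below 0.035 m))).
It fails at once if the bottle is knocked over (tilted more than 20 degrees) (angle between bottle_mouth's own z axis and vertical above 0.35 rad).
It fails at once if a bystander (the shut bottle, the collet nut, the caliper, the hook spanner) is moved more than 30 mm (distance of any of other_bottle, nut, caliper, spanner from where it was at the start of the episode above 0.03 m).
It also fails if it takes over 72 s, if anything falls off the work surface, if the arm or the gripper's body presses on something with over 40 N, if the wrist force passes 120 N, or if a joint passes its speed limit or range.

ROBOT

A 6-joint arm with a two-finger parallel gripper is mounted at the origin on the work surface. World frame = base frame: x ahead of the robot, y to its left, z up, the work surface at z = 0. Lengths are in m, angles in rad, forces in N, time in s.
With the tool pointing down it reaches from about 0.35 to 0.975 m from the base axis. Payload 4.9 kg.
Tool frame: the origin (TCP) lies between the finger pads; the fingertips stand 25 mm ahead of it and the grasp point (between the pads) lies 6 mm ahead of it; z points along the fingers, y is the line along which they close (so a half turn about z gives the same grasp; the last joint's range is limited). The gripper opens to 85 mm and grips with 20 to 120 N. Pads are 22 mm wide; open, the fingers measure 114 mm over their backs; the gripper's body (76 mm by 85 mm) begins 54 mm behind the grasp point. The pads swing forward as they close: fully open they stand 13 mm farther back than shut.
Start: joints at [-1.366, 0.053, 1.613, -0, 1.476, -0.119], TCP at [0.199, -0.593, 0.256] pointing down, gripper open.
Joint ranges: [-3.01, 3.01], [-1.01, 2.22], [0.06, 2.58], [-1.02, 4.17], [0.09, 2.62], [-3.14, 3.14]. Speed limits (rad/s): [2.57, 2.57, 3.14, 3.14, 3.14, 3.14].

INTERFACE

Orientations are given as a unit quaternion [w, x, y, z].
In Python, from plant import manip gives the robot as it stands.
- The arm moves only by the shell command python3 -m inch 'ROWS'. ROWS is JSON, a list of rows, each a list of 3 entries, a list of its own where there are three numbers: the shift along the tool's x, y, z in m, then the turn, a rotation vector about the tool's x, y, z in rad, then the opening, from 0 (shut) to 1 (fully open). A call has 1 to 8 rows; each row shifts and turns the commanded pose from where the row before left it, along the tool's axes as they then stand; what a row does not reach is not made up. A row lasts 1/10 s, in which the tool goes at most 50 mm and 8.59 degrees, less where a joint would pass 70% of its speed; a pose out of reach is approached as far as the arm can. A call with a gripper value outside its range is refused whole. The fingers move at their own pace and stop on an object; the grip force is fixed at half the most. Time passes only in rows, so rows that do not move let the fingers close. It gives the time, the measured TCP pose, the force, the opening and the grip force at its end, in the units of the state.
- manip.state(): the state, without advancing time (a new reading comes with each control period).
- manip.grab_frame(name): name is "side" or "top"; returns (picture, depth): 480x640x3 uint8, red, green, blue; 480x640 float32, m along the optical axis (not along the pixel's ray), 0 where there is no reading.
- manip.camera_params(name): a dict with "camera_matrix" (3x3 intrinsics, pixels), "rvec" (rotation vector, rad) and "tvec" (3), from world to camera coordinates, as OpenCV has them. Camera axes: x right, y down, z forward; pixel columns grow to the right and rows downward; lengths in m; the calibration is good to about 2 mm. A picture is of the moment at which its call begins. camera_params takes no time and is no camera call.
- manip.job_done(): hands the job in; it is judged then, once.
Trained networks look in the newest picture that a camera, given by its name, has taken for a name from the list of things; names that differ only in an ending like _2 or _b are one class to them, and where a whole thing is asked for, a point or a joint stands for the part that bears it (a point fixed in the world has none). Each returns a list of dicts, best first, with "score" (0 to 1); they miss things now and then, are a little off and sometimes report something else, mostly with a low value. They report only what shows in the picture. A call takes as long as a camera call. They do not tell look-alikes from the thing itself.
- manip.look_for(camera, label): "point" ([x, y, z] in m, in world coordinates, good to about 4 mm: the middle of the surface that is visible of it).
The state is a dict: "time": time; "joint_pos": joint angles; "joint_vel": joint speeds; "joint_efforts": joint torques, N m; "tool_pos": TCP position; "tool_rot": TCP orientation; "contact_force": force on the tool from outside, world axes, zero at the start; "ft_torque": the same for the moment, N m; "gripper_width": opening from 0.0 (shut) to 1.0 (fully open); "grasp_force": force on a finger pad.
Only numpy, scipy, OpenCV 4.12 (cv2) and the standard library are available. Lean on these libraries where they do the work, as an engineer would, in place of code of your own. Each camera call takes 0.05 s, during which the arm holds its last target. There are 200 camera calls.

## Working session

There is one attempt and no reset: what is moved stays moved. The work goes in short steps, Python scripts to look and compute and a shell command to move; the robot and the scene stay as the last step left them, time stands still between calls to the robot, and variables do not carry over. Pictures are saved under pics/ and viewed, at most 10 in all, crops included, and the job is handed in when it is done.

```bash
ls; mkdir -p pics
cat > h.py <<'E'
import numpy as np, cv2
from plant import manip
from scipy.spatial.transform import Rotation as R
def cam(n):
    p=manip.camera_params(n); return np.array(p["camera_matrix"]),cv2.Rodrigues(np.array(p["rvec"],float))[0],np.array(p["tvec"],float).ravel()
def world(n,d):
    K,Rm,t=cam(n); v,u=np.mgrid[:480,:640]
    P=np.stack([(u-K[0,2])/K[0,0]*d,(v-K[1,2])/K[1,1]*d,d],-1)
    return (P-t)@Rm
def pix(n,p):
    K,Rm,t=cam(n); c=Rm@np.array(p)+t; c=K@c; return (c[:2]/c[2]).round(0)
def grab(n,f=None):
    im,d=manip.grab_frame(n)
    if f: cv2.imwrite('pics/'+f,im[:,:,::-1])
    return im,d,world(n,d)
E
python3 - <<'E'
from h import *
np.set_printoptions(precision=3,suppress=True)
for n in("top","side"):
    im,d,W=grab(n,n+"0.png"); np.savez(n+"0.npz",im=im,d=d,W=W)
    for l in ["scale","scoop_center","scoop_spout","scoop_lip","bottle_mouth","cap_hinge","cap","ball0_center","other_bottle","nut","caliper","spanner"]:
        for r in manip.look_for(n,l)[:4]:
            p=np.array(r["point"]); print(n,l,p,round(r["score"],2),pix(n,p))
K,Rm,t=cam("top");print(-Rm.T@t,Rm); K,Rm,t=cam("side");print(-Rm.T@t)
s=manip.state();print(s)
E
```

```text
pics
top scale [0.503 0.273 0.071] 0.72 [259. 229.]
top scoop_center [0.816 0.264 0.005] 0.9 [268. 110.]
top scoop_center [0.174 0.309 0.003] 0.85 [243. 360.]
top scoop_center [0.67  0.527 0.008] 0.83 [164. 162.]
top scoop_center [0.551 0.246 0.082] 0.8 [270. 209.]
top scoop_spout [0.668 0.528 0.008] 0.95 [163. 163.]
top scoop_spout [0.553 0.242 0.08 ] 0.78 [272. 208.]
top scoop_spout [0.817 0.263 0.01 ] 0.69 [269. 109.]
top scoop_spout [0.172 0.31  0.004] 0.56 [243. 361.]
top scoop_lip [0.812 0.264 0.01 ] 0.98 [268. 110.]
top scoop_lip [0.173 0.307 0.005] 0.96 [244. 360.]
top scoop_lip [0.669 0.531 0.006] 0.89 [162. 163.]
top scoop_lip [0.553 0.243 0.082] 0.84 [271. 208.]
top bottle_mouth [ 0.486 -0.236  0.068] 0.71 [467. 241.]
top cap_hinge [ 0.485 -0.235  0.071] 0.61 [467. 242.]
top cap [ 0.448 -0.237  0.134] 0.63 [476. 256.]
top other_bottle [ 0.48  -0.056  0.106] 0.57 [396. 241.]
top nut [ 0.598 -0.073  0.022] 0.55 [398. 196.]
top caliper [ 0.722 -0.211  0.006] 0.87 [451. 151.]
top spanner [ 0.354 -0.175  0.009] 0.84 [436. 293.]
side scale [0.498 0.304 0.07 ] 0.57 [304. 328.]
si
[... 1016 characters left out ...]
e spanner [ 0.359 -0.156  0.009] 0.88 [371. 200.]
side spanner [ 0.488 -0.226  0.064] 0.63 [321. 166.]
[0.425 0.139 1.304] [[ 0.025 -1.     0.015]
 [-0.999 -0.026 -0.044]
 [ 0.044 -0.014 -0.999]]
[0.435 0.893 0.806]
{'time': 1.3, 'joint_pos': array([-1.366,  0.053,  1.613,  0.   ,  1.476, -0.119]), 'joint_vel': array([-0.   ,  0.001,  0.   , -0.001,  0.001, -0.   ]), 'joint_efforts': array([ -0.   , -39.368, -37.045,  -0.   ,   0.   ,   0.   ]), 'tool_pos': array([ 0.199, -0.592,  0.256]), 'tool_rot': array([-0.   ,  0.987,  0.161,  0.   ]), 'contact_force': array([ 0.896, -0.156,  0.317]), 'ft_torque': array([-0.029,  0.032,  0.006]), 'grasp_force': 0.0, 'gripper_width': 0.9997161420370451}
```

View pics/top0.png

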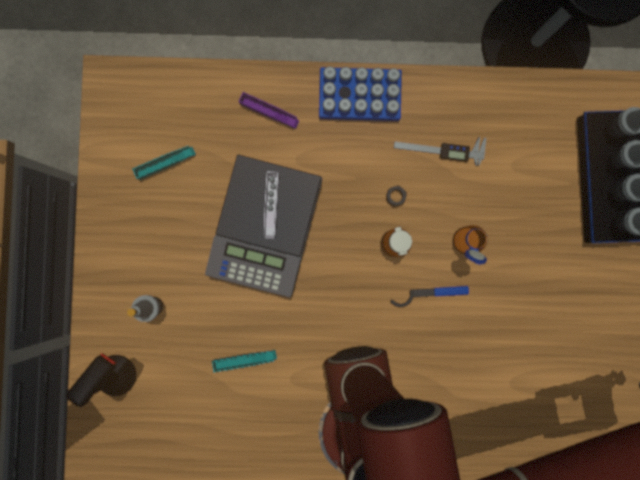

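View pics/side0.png

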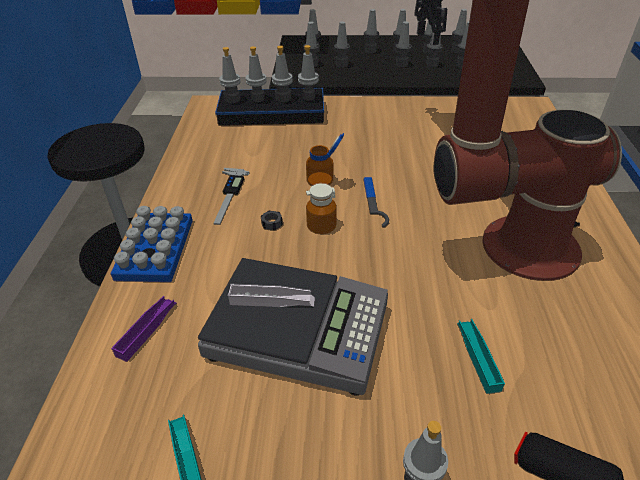

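Run:
```python
from h import *
im=np.load("top0.npz")["im"]
c=cv2.resize(im[160:280,200:320],None,fx=5,fy=5,interpolation=cv2.INTER_CUBIC)
cv2.imwrite("pics/crop1.png",c[:,:,::-1])
```

```text
(no output)
```

View pics/crop1.png

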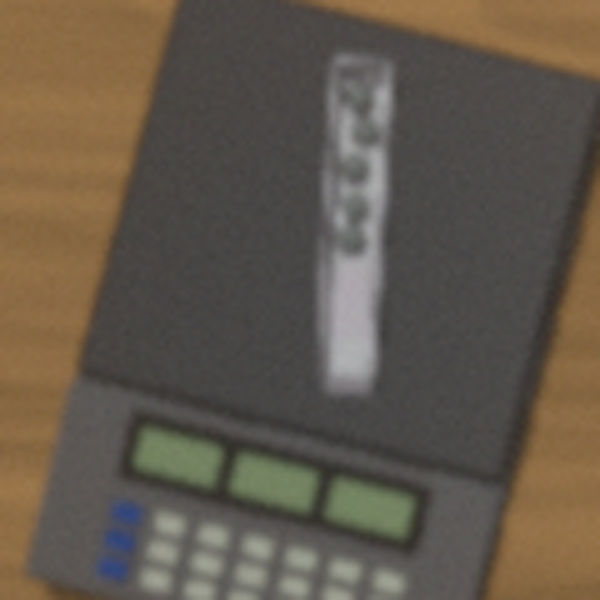

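The aluminium scoop on the scale is at top (270,205), with its spout towards the robot (269,238). Its look-alikes are purple (268,110), teal (243,360) and teal (164,162). The crop confirms five dark balls in the rear half of the aluminium one. The open amber bottle is at (468,240) with its blue cap at (475,256), and the white-capped bystander is at (398,243).

Run:
```python
from h import *
np.set_printoptions(precision=4,suppress=True)
for n in("top","side"):
    Z=np.load(n+"0.npz"); W=Z["W"]; im=Z["im"].astype(int); d=Z["d"]>0
    x,y,z=W[...,0],W[...,1],W[...,2]
    pl=d&(abs(z-.072)<.004)&(abs(x-.55)<.2)&(abs(y-.25)<.2)&(im.max(-1)<110)&(im.max(-1)-im.min(-1)<20)
    r=cv2.minAreaRect((W[pl][:,:2]*1000).astype(np.float32)); print(n,"plat",r,np.median(z[pl]))
    s=d&(abs(x-.56)<.13)&(abs(y-.245)<.05)&(z>.0785)&(z<.12)
    P=W[s]; r=cv2.minAreaRect((P[:,:2]*1000).astype(np.float32)); print("scoop",r,cv2.boxPoints(r).round(1).tolist(),len(P))
    m=d&(abs(x-.56)<.13)&(abs(y-.245)<.05)&(im.min(-1)>120)&(z>.06); P=W[m]
    r=cv2.minAreaRect((P[:,:2]*1000).astype(np.float32)); print("scoop bright",r,len(P))
    c=P[:,:2].mean(0); v=np.linalg.svd(P[:,:2]-c)[2][0]; v*=-np.sign(v[0]); print(c,v,np.degrees(np.arctan2(v[1],v[0])),np.percentile((P[:,:2]-c)@v,[1,99]))
    for zz in np.arange(-.1,.07,.02):
        a=P[abs((P[:,:2]-c)@v-zz)<.01]; print("  s%.2f"%zz,np.percentile(a[:,2],[5,50,95]),((a[:,:2]-c)@[-v[1],v[0]]).mean()) if len(a) else 0
    b=d&(np.hypot(x-.486,y+.236)<.08)&(z>.01); P=W[b]; C=im[b]
    blue=(C[:,2]>C[:,0]+25); 
    print("blue",blue.sum(),P[blue].mean(0),P[blue].min(0),P[blue].max(0))
    A=P[~blue]
    for lo,hi in((.015,.058),(.074,.088),(.088,.1),(.1,.15)):
        q=A[(A[:,2]>lo)&(A[:,2]<hi)]
        if len(q)>5: print(lo,len(q),q.mean(0),cv2.minEnclosingCircle((q[:,:2]*1000).astype(np.float32)), np.linalg.lstsq(np.c_[2*q[:,:2],np.ones(len(q))],(q[:,:2]**2).sum(1),rcond=None)[0][:2])
```

```text
top plat ((536.0116577148438, 257.3522033691406), (213.5470733642578, 251.1044158935547), 76.99114227294922) 0.07179597373783855
scoop ((557.2760620117188, 242.8787384033203), (83.95352172851562, 163.06011962890625), 83.33993530273438) [[471.3999938964844, 210.60000610351562], [633.4000244140625, 191.6999969482422], [643.0999755859375, 275.1000061035156], [481.20001220703125, 294.0]] 565
scoop bright ((558.7562866210938, 244.05035400390625), (26.95671844482422, 147.22706604003906), 88.60384368896484) 450
[0.5479 0.244 ] [-0.9993  0.0371] 177.8716306122333 [-0.0804  0.0622]
  s-0.08 [0.0716 0.0755 0.1007] 0.004550600352214174
  s-0.06 [0.0719 0.0765 0.0997] -0.003927734459618518
  s-0.04 [0.072  0.0762 0.1012] 0.0020556947696636785
  s-0.02 [0.0727 0.077  0.1009] 0.000722236099145308
  s0.00 [0.0721 0.0755 0.0997] 0.001216753710410686
  s0.02 [0.0735 0.0786 0.0963] -0.0014598668704318308
  s0.04 [0.0768 0.0815 0.0937] -0.00012594573955997327
  s0.06 [0.0787 0.0815 0.0931] 0.0009201899158693006
blue 87 [ 0.4461 -0.2338  0.1331] [ 0.4327 -0.2603  0.0905] [ 0.4686 -0.2139  0.1543]
0.015 
[... 1353 characters left out ...]
.02 [0.0764 0.0802 0.0998] 0.0012260369498214804
  s0.04 [0.08   0.083  0.0959] 0.0009300223645752024
  s0.06 [0.0761 0.0808 0.093 ] -0.001161154086648216
blue 179 [ 0.4739 -0.2289  0.1072] [ 0.4338 -0.2541  0.0772] [ 0.5171 -0.211   0.1525]
0.015 370 [ 0.4932 -0.2252  0.037 ] ((493.1036682128906, -246.1637725830078), 36.89995193481445) [ 0.4945 -0.2513]
0.074 85 [ 0.4936 -0.2591  0.0802] ((492.2194519042969, -251.09576416015625), 28.68965721130371) [ 0.4936 -0.2505]
0.088 100 [ 0.494  -0.256   0.0935] ((494.30609130859375, -252.07220458984375), 27.282207489013672) [ 0.4941 -0.2525]
0.1 26 [ 0.4539 -0.2305  0.1299] ((450.80615234375, -237.5942840576172), 20.070472717285156) [ 0.4514 -0.2364]
```

Run:
```python
from h import *
a=np.load("top0.npz")["im"][215:275,435:500]; b=np.load("side0.npz")["im"][125:195,285:355]
a=cv2.resize(a,(400,400),interpolation=2);b=cv2.resize(b,(400,400),interpolation=2)
cv2.imwrite("pics/crop2.png",np.hstack([a,b])[:,:,::-1])
```

```text
(no output)
```

View pics/crop2.png

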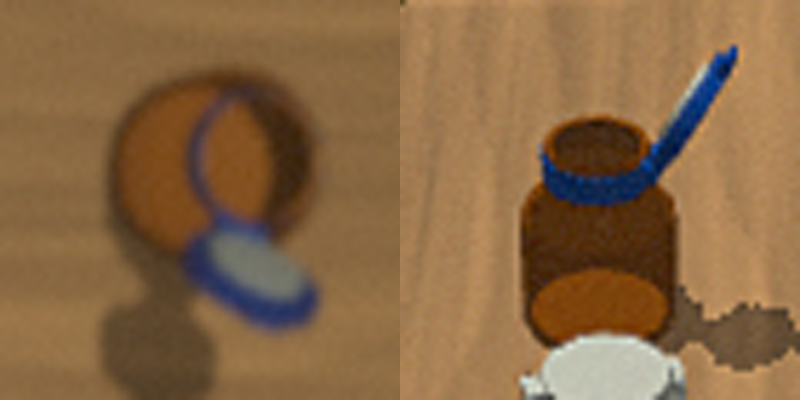

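```bash
cat > d.py <<'E'
import sys
from h import *
# usage d.py x y z yaw_deg(tool x): remaining shift in the tool's axes, turn
a=list(map(float,sys.argv[1:5])); s=manip.state(); q=s["tool_rot"]
T=R.from_quat([q[1],q[2],q[3],q[0]]); G=R.from_euler("z",a[3],degrees=True)*R.from_rotvec([np.pi,0,0])
np.set_printoptions(precision=4,suppress=True)
print("t",round(s["time"],2),"pos",s["tool_pos"],"F",s["contact_force"],"w",round(s["gripper_width"],3),"gf",s["grasp_force"])
print("tilt",np.degrees(np.arccos(-T.as_matrix()[2,2])),"shift",T.inv().apply(np.array(a[:3])-s["tool_pos"]),"turn",(T.inv()*G).as_rotvec())
E
python3 -m inch '[[[0,0,0],[0,0,0.115],1],[[0,0,0],[0,0,0.115],1],[[0,0,0],[0,0,0.114],1],[[0.019,-0.042,0],[0,0,0],1],[[0.019,-0.042,0],[0,0,0],1],[[0.019,-0.042,0],[0,0,0],1],[[0.019,-0.042,0],[0,0,0],1],[[0.019,-0.042,0],[0,0,0],1]]'
python3 d.py 0.596 0.2435 0.2 -1.2
```

```text
time: 2.1
tool_pos: [0.2985, -0.3828, 0.2564]
tool_rot: [0.0, 1.0, -0.01, 0.0]
contact_force: [0.3, -0.5, 0.7]
gripper_width: 1.002
grasp_force: 0.0
t 2.1 pos [ 0.2985 -0.3828  0.2564] F [ 0.2515 -0.531   0.7458] w 1.002 gf 0.0
tilt 0.028952946998184393 shift [ 0.2844 -0.6324  0.0563] turn [ 0.0003 -0.0004  0.0001]
```

```bash
python3 -m inch '[[[0.019,-0.042,0],[0,0,0],1],[[0.019,-0.042,0],[0,0,0],1],[[0.019,-0.042,0],[0,0,0],1],[[0.019,-0.042,0],[0,0,0],1],[[0.019,-0.042,0],[0,0,0],1],[[0.019,-0.042,0],[0,0,0],1],[[0.019,-0.042,0],[0,0,0],1],[[0.019,-0.042,0],[0,0,0],1]]' >/dev/null
python3 -m inch '[[[0.019,-0.042,0],[0,0,0],1],[[0.019,-0.042,0.01],[0,0,0],1],[[0.019,-0.042,0.01],[0,0,0],1],[[0.019,-0.042,0.01],[0,0,0],1],[[0.019,-0.042,0.01],[0,0,0],1],[[0.019,-0.042,0.01],[0,0,0],0.7],[[0.018,-0.042,0.006],[0,0,0],0.7],[[0,0,0],[0,0,0],0.7]]'
python3 d.py 0.596 0.2435 0.1 -1.2
python3 - <<'E'
from h import *
im,d,W=grab("side","side1.png")
cv2.imwrite("pics/side1c.png",cv2.resize(im[180:360,170:410],(800,600))[:,:,::-1])
E
```

```text
time: 3.7
tool_pos: [0.595, 0.2438, 0.1979]
tool_rot: [-0.0, 1.0, -0.008, -0.001]
contact_force: [-0.6, -0.3, -0.2]
gripper_width: 0.701
grasp_force: 0.0
t 3.7 pos [0.595  0.2438 0.1979] F [-0.65   -0.2681 -0.1923] w 0.701 gf 0.0
tilt 0.1535059299208404 shift [0.0012 0.0003 0.0979] turn [-0.0006  0.0026  0.0052]
```

View pics/side1c.png

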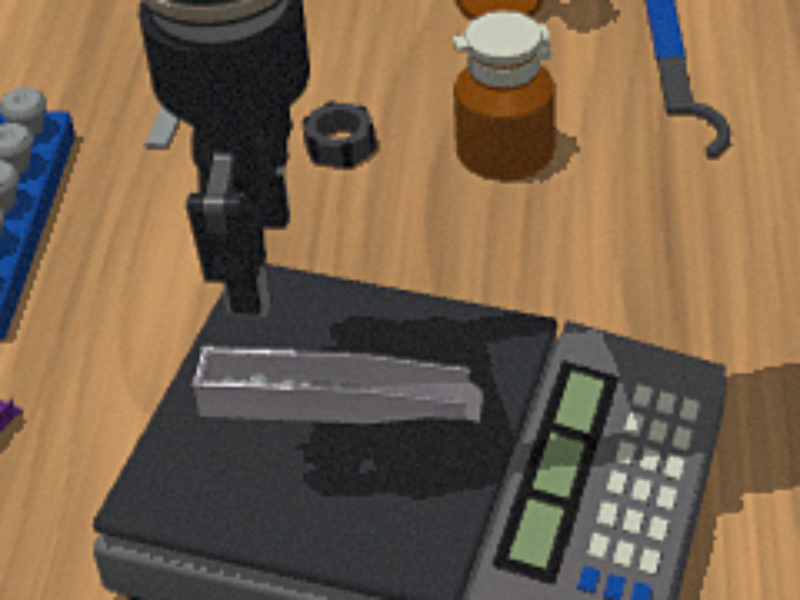

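The side crop shows the open gripper standing above the scoop's rear half (scoop from about (200,385) to (480,400)), with balls visible inside, and a clear path down.

```bash
python3 -m inch '[[[0,0,0.03],[0,0,0.005],0.7],[[0,0,0.03],[0,0,0],0.7],[[0,0,0.02],[0,0,0],0.7],[[0.001,0,0.012],[0,0,0],0.7],[[0,0,0.004],[0,0,0],0.7],[[0,0,0],[0,0,0],0.7]]'
python3 d.py 0.596 0.2435 0.1 -1.2
```

```text
time: 4.35
tool_pos: [0.5959, 0.2392, 0.1047]
tool_rot: [-0.0, 1.0, -0.013, 0.0]
contact_force: [-0.4, -0.2, -0.6]
gripper_width: 0.698
grasp_force: 0.0
t 4.35 pos [0.5959 0.2392 0.1047] F [-0.401  -0.1713 -0.6046] w 0.698 gf 0.0
tilt 0.02027169509468541 shift [-0.0001 -0.0043  0.0047] turn [-0.     -0.0004 -0.0049]
```

```bash
python3 -m inch '[[[0,-0.004,0.003],[0,0,-0.005],0.7],[[0,0,0],[0,0,0],0.6],[[0,0,0],[0,0,0],0.5],[[0,0,0],[0,0,0],0.45],[[0,0,0],[0,0,0],0.4]]'
python3 d.py 0.596 0.2435 0.1 -1.2
```

```text
time: 4.85
tool_pos: [0.596, 0.2437, 0.1017]
tool_rot: [-0.0, 1.0, -0.01, 0.0]
contact_force: [-0.1, 0.1, 0.3]
gripper_width: 0.402
grasp_force: 0.0
t 4.85 pos [0.596  0.2437 0.1017] F [-0.0629  0.0769  0.3138] w 0.402 gf 0.0
tilt 0.030937445856386282 shift [-0.      0.0002  0.0017] turn [-0.0001 -0.0005  0.0008]
```

```bash
python3 -m inch '[[[0,0,0],[0,0,0],0.36],[[0,0,0],[0,0,0],0.33],[[0,0,0],[0,0,0],0.3],[[0,0,0],[0,0,0],0.27],[[0,0,0],[0,0,0],0.2],[[0,0,0],[0,0,0],0.2],[[0,0,0],[0,0,0],0.2]]'
python3 d.py 0.596 0.2435 0.1 -1.2
```

```text
time: 5.55
tool_pos: [0.5961, 0.2436, 0.1017]
tool_rot: [0.0, 1.0, -0.01, 0.0]
contact_force: [-0.9, -1.9, 3.1]
gripper_width: 0.315
grasp_force: 58.8
t 5.55 pos [0.5961 0.2436 0.1017] F [-0.9236 -1.8506  3.139 ] w 0.315 gf 58.81783962249756
tilt 0.030045950585756643 shift [-0.0001  0.0001  0.0017] turn [ 0.0001 -0.0005  0.0007]
```

```bash
python3 -m inch '[[[0,0,-0.003],[0,0,0],0.2],[[0,0,-0.005],[0,0,0],0.2],[[0,0,-0.01],[0,0,0],0.2],[[0,0,-0.015],[0,0,0],0.2],[[0,0,-0.02],[0,0,0],0.2],[[0,0,-0.02],[0,0,0],0.2],[[0,0,-0.01],[0,0,0],0.2],[[0,0,-0.005],[0,0,0],0.2]]'
python3 -m inch '[[[0,0,0],[0,0,0],0.2],[[0,0,0],[0,0,0],0.2]]' >/dev/null
python3 d.py 0.596 0.2435 0.2 -1.2
python3 - <<'E'
from h import *
np.set_printoptions(precision=4,suppress=True)
for n in("top","side"):
    im,d,W=grab(n,n+"2.png"); np.savez(n+"2.npz",im=im,d=d,W=W)
    x,y,z=W[...,0],W[...,1],W[...,2]
    m=(d>0)&(abs(x-.56)<.13)&(abs(y-.2435)<.03)&(z>.13)&(z<.2)&(im.min(-1)>90); P=W[m]
    r=cv2.minAreaRect((P[:,:2]*1000).astype(np.float32)); print(n,r,P.min(0),P.max(0),len(P))
    for a in np.arange(.48,.66,.015):
        q=P[abs(P[:,0]-a)<.0075]
        if len(q)>3: print("%.3f"%a,np.percentile(q[:,2],[5,50,95]),np.percentile(q[:,1],[5,50,95]),len(q))
    for r in manip.look_for(n,"scoop_center"): print(r)
E
```

```text
time: 6.35
tool_pos: [0.5967, 0.2439, 0.1918]
tool_rot: [-0.001, 1.0, -0.01, 0.002]
contact_force: [-0.1, -0.0, -1.6]
gripper_width: 0.312
grasp_force: 59.2
t 6.55 pos [0.5953 0.2435 0.1883] F [-0.1237  0.4764 -3.1713] w 0.315 gf 59.191750288009644
tilt 0.0921150571760615 shift [ 0.0007  0.     -0.0117] turn [0.0004 0.0016 0.0008]
top ((557.78369140625, 243.77809143066406), (36.828094482421875, 21.818294525146484), 1.755947232246399) [0.5393 0.2324 0.1549] [0.5765 0.2543 0.1861] 48
0.540 [0.1583 0.1614 0.1691] [0.2367 0.2449 0.2526] 29
0.555 [0.1572 0.1629 0.1821] [0.2332 0.2369 0.2453] 12
0.570 [0.1591 0.162  0.1846] [0.2332 0.2373 0.253 ] 7
{'point': [0.1715, 0.3202, 0.0008], 'score': 0.95}
{'point': [0.8147, 0.2662, 0.0046], 'score': 0.93}
{'point': [0.5524, 0.2454, 0.1641], 'score': 0.68}
{'point': [0.672, 0.5291, 0.0085], 'score': 0.63}
side ((561.4716186523438, 243.6329803466797), (32.70195388793945, 158.94105529785156), 89.43920135498047) [0.4821 0.2265 0.156 ] [0.641  0.2601 0.1883] 1067
0.480 [0.1621 0.1644 0.1663] [0.2338 0.2454 0.2557] 34
0.495 [0.1671 0.169  0.1803] [0.2325 0.2403 0.2579] 95
0.510 [0.1663 0.1712 0.1817] [0.2316 0.2386 0.2583] 110
0.525 [0.1646 0.1724 0.183 ] [0.2308 0.2377 0.2582] 134
0.540 [0.163  0.1739 0.1848] [0.2307 0.2549 0.2585] 149
0.555 [0.1628 0.1736 0.1859] [0.2293 0.2436 0.2582] 121
0.570 [0.1608 0.1744 0.186 ] [0.2294 0.2552 0.2583] 133
0.585 [0.1607 0.1727 0.1861] [0.2289 0.2326 0.2574] 96
0.615 [0.1603 0.1702 0.1809] [0.254  0.2554 0.2571] 61
0.630 [0.1606 0.1722 0.1856] [0.2292 0.2543 0.2566] 106
0.645 [0.1589 0.1847 0.187 ] [0.2289 0.2498 0.2555] 28
{'point': [0.5514, 0.2591, 0.1736], 'score': 0.62}
{'point': [0.676, 0.5112, 0.0073], 'score': 0.61}
{'point': [0.8169, 0.2747, 0.0141], 'score': 0.58}
```

```bash
python3 -m inch '[[[0,0.005,-0.002],[0,0,0],0.2],[[0,0.012,-0.002],[0,0,0],0.2],[[0,0.02,-0.002],[0,0,0],0.2],[[0.002,0.028,-0.002],[0,0,0],0.2],[[0.002,0.035,-0.002],[0,0,0],0.2],[[0.002,0.035,0],[0,0,0],0.2],[[0.002,0.035,0],[0,0,0],0.2],[[0.002,0.035,0],[0,0,0],0.2]]' >/dev/null
python3 -m inch '[[[0.002,0.035,0],[0,0,0],0.2],[[0.002,0.035,0],[0,0,0],0.2],[[0.002,0.035,0],[0,0,0],0.2],[[0.002,0.035,0],[0,0,0],0.2],[[0.002,0.035,0],[0,0,0],0.2],[[0.002,0.035,0],[0,0,0],0.2],[[0.002,0.028,0],[0,0,0],0.2],[[0.002,0.02,0],[0,0,0],0.2]]' >/dev/null
python3 -m inch '[[[0,0.015,0],[0,0,0],0.2],[[0,0.01,0],[0,0,0],0.2],[[0,0.006,0],[0,0,0],0.2],[[0,0.003,0],[0,0,0],0.2],[[0,0,0],[0,0,0],0.2],[[0,0,0],[0,0,0],0.2]]' 
python3 d.py 0.6105 -0.2534 0.150 -1.2
```

```text
time: 8.95
tool_pos: [0.6119, -0.253, 0.1993]
tool_rot: [-0.0, 1.0, -0.01, -0.0]
contact_force: [0.7, -0.0, -1.9]
gripper_width: 0.312
grasp_force: 59.3
t 8.95 pos [ 0.6119 -0.253   0.1993] F [ 0.7354 -0.0104 -1.9021] w 0.312 gf 59.326931834220886
tilt 0.01921429959748833 shift [-0.0014  0.0004  0.0493] turn [-0.0003  0.0001  0.0016]
```

```bash
python3 -m inch '[[[0,0,0.004],[0,0,0],0.2],[[0,0,0.01],[0,0,0],0.2],[[0,0,0.014],[0,0,0],0.2],[[0,0,0.012],[0,0,0],0.2],[[0,0,0.007],[0,0,0],0.2],[[0,0,0.003],[0,0,0],0.2],[[0,0,0],[0,0,0],0.2],[[0,0,0],[0,0,0],0.2]]' >/dev/null
python3 d.py 0.6105 -0.2534 0.1182 -1.2
cat > m.py <<'E'
from h import *
np.set_printoptions(precision=4,suppress=True)
s=manip.state();tp=s["tool_pos"]
ims=[]
for n in("top","side"):
    im,d,W=grab(n); np.savez(n+"3.npz",im=im,d=d,W=W); I=im.astype(int)
    x,y,z=W[...,0],W[...,1],W[...,2]
    sat=I.max(-1)-I.min(-1)
    m=(d>0)&(abs(x-tp[0]+.05)<.085)&(abs(y-tp[1])<.03)&(z>tp[2]-.032)&(z<tp[2]+.002)&(sat<45)&(I.min(-1)>70); P=W[m]
    sp=P[P[:,0]<tp[0]-.07]
    print(n,"scoop x",P[:,0].min(),P[:,0].max(),"spout y",np.percentile(sp[:,1],[2,50,98]),"z",np.percentile(sp[:,2],[2,50,98]),len(P),len(sp))
    b=(d>0)&(np.hypot(x-.492,y+.251)<.06)&(z>.01)&(sat>45); Q=W[b];
    for lo,hi in((.015,.058),(.074,.088),(.088,.099)):
        q=Q[(Q[:,2]>lo)&(Q[:,2]<hi)]
        q=q[np.hypot(*(q[:,:2]-[.492,-.251]).T)<.038]
        print("  bottle",lo,len(q),cv2.minEnclosingCircle((q[:,:2]*1000).astype(np.float32)), np.linalg.lstsq(np.c_[2*q[:,:2],np.ones(len(q))],(q[:,:2]**2).sum(1),rcond=None)[0][:2],np.percentile(q[:,2],98))
    u,v=pix(n,[.53,-.25,.1]).astype(int); h=45 if n=="top" else 40
    ims.append(cv2.resize(im[v-h:v+h,u-h:u+h],(400,400),interpolation=2))
import sys
cv2.imwrite("pics/"+sys.argv[1],np.hstack(ims)[:,:,::-1])
E
python3 m.py pour1.png
```

```text
t 9.75 pos [ 0.6121 -0.254   0.1498] F [ 0.5302  0.0702 -1.8787] w 0.317 gf 59.32633817195892
tilt 0.04807516415790244 shift [-0.0016 -0.0006  0.0316] turn [ 0.0004 -0.0007  0.0007]Traceback (most recent call last):
  File "m.py", line 11, in <module>
    print(n,"scoop x",P[:,0].min(),P[:,0].max(),"spout y",np.percentile(sp[:,1],[2,50,98]),"z",np.percentile(sp[:,2],[2,50,98]),len(P),len(sp))
                                                          ~~~~~~~~~~~~~^^^^^^^^^^^^^^^^^^^
    return _quantile_unchecked(
        a, q, axis, out, overwrite_input, method, keepdims, weights)
    return _ureduce(a,
                    func=_quantile_ureduce_func,
    ...<5 lines>...
                    overwrite_input=overwrite_input,
                    method=method)
    r = func(a, **kwargs)
    result = _quantile(arr,
                       quantiles=q,
    ...<2 lines>...
                       out=out,
                       weights=wgt)
    slices_having_nans = np.isnan(arr[-1, ...])
                                  ~~~^^^^^^^^^
IndexError: index -1 is out of bounds for axis 0 with size 0
```

```bash
sed -i 's/    print(n,"scoop x"/    if len(sp)>3: print(n,"scoop x"/; s/        print("  bottle"/        if len(q)>5: print("  bottle"/' m.py; python3 m.py pour1.png
```

```text
bottle 0.015 137 ((491.6790771484375, -240.05697631835938), 33.9732666015625) [ 0.4906 -0.2515] 0.057853314767203
  bottle 0.074 7 ((496.4200744628906, -233.86151123046875), 16.711620330810547) [ 0.4894 -0.2541] 0.0857145604873684
  bottle 0.088 24 ((500.7391357421875, -236.59210205078125), 14.795073509216309) [ 0.4954 -0.2458] 0.09792902394412423
side scoop x 0.5009012517711569 0.6470818924234689 spout y [-0.2688 -0.2454 -0.2364] z [0.1244 0.1349 0.1457] 664 172
  bottle 0.015 353 ((495.0270690917969, -242.67254638671875), 34.68832015991211) [ 0.4944 -0.2511] 0.05689155513907273
  bottle 0.074 125 ((493.4730224609375, -250.27410888671875), 28.66998291015625) [ 0.4942 -0.2506] 0.08760981219599481
  bottle 0.088 119 ((491.1468505859375, -251.2711639404297), 30.128864288330078) [ 0.4927 -0.2506] 0.09793451440804882
```

View pics/pour1.png

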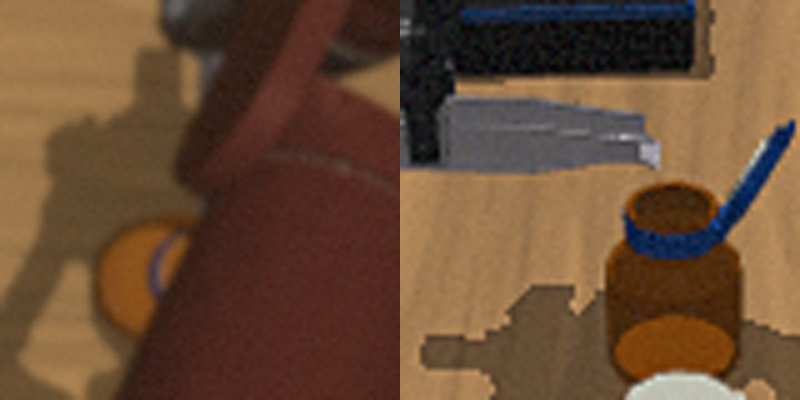

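The side half shows the level scoop with its lip at (650,155), just above and short of the mouth (675,200), and the blue cap behind it. The arm hides the top view. I lower it now.

```bash
python3 -m inch '[[[-0.001,-0.001,0.004],[0,0,0],0.2],[[0,0,0.008],[0,0,0],0.2],[[0,0,0.008],[0,0,0],0.2],[[0,0,0.005],[0,0,0],0.2],[[0,0,0.002],[0,0,0],0.2],[[0,0,0],[0,0,0],0.2]]' >/dev/null
python3 d.py 0.6105 -0.2534 0.1182 -1.2
for i in 1; do python3 -m inch '[[[0,0,0.002],[0,0,0],0.2],[[0,0,0],[0,0,0],0.2]]'; done; python3 -m inch '[[[0,0,0.001],[0,0,0],0.2],[[0,0,0],[0,0,0],0.2]]'
```

```text
t 10.5 pos [ 0.6105 -0.2526  0.1215] F [-0.4111  0.3291 -2.7556] w 0.314 gf 59.32937264442444
tilt 0.07120583505154046 shift [0.     0.0008 0.0033] turn [-0.0006  0.0011  0.0007]
time: 10.7
tool_pos: [0.6109, -0.2528, 0.1204]
tool_rot: [0.0, 1.0, -0.01, 0.0]
contact_force: [0.9, -0.2, -2.3]
gripper_width: 0.313
grasp_force: 59.3
time: 10.9
tool_pos: [0.6109, -0.2528, 0.1194]
tool_rot: [0.0, 1.0, -0.01, 0.0]
contact_force: [-0.2, -0.7, -2.3]
gripper_width: 0.312
grasp_force: 59.3
```

```bash
python3 -m inch '[[[0,0,0.001],[0,0,0],0.2],[[0,0,0],[0,0,0],0.2]]'|grep -E 'pos|contact'; python3 -m inch '[[[0,0,0.001],[0,0,0],0.2],[[0,0,0],[0,0,0],0.2]]'|grep -E 'pos|contact'; python3 d.py 0.6105 -0.2534 0.1182 -1.2; python3 -c "from h import *; print(manip.state()['ft_torque'])"
```

```text
tool_pos: [0.6108, -0.2527, 0.1182]
contact_force: [0.0, 0.7, -3.0]
tool_pos: [0.6109, -0.2528, 0.1178]
contact_force: [0.3, -0.1, 0.2]
t 11.3 pos [ 0.6109 -0.2528  0.1178] F [ 0.3342 -0.053   0.1793] w 0.311 gf 59.73656415939331
tilt 0.00933876399227819 shift [-0.0004  0.0006 -0.0004] turn [ 0.0002 -0.      0.0007]
[ 0.08354068  0.29105593 -0.01393608]
```

Contact was felt at the expected height. I hold there, then tilt slowly about the rim contact.

```bash
python3 -m inch '[[[0,0,0],[0,0,0],0.2],[[0,0,0],[0,0,0],0.2],[[0,0,0],[0,0,0],0.2],[[0,0,0],[0,0,0],0.2]]'|grep -E 'contact'
python3 -m inch '[[[-0.0005,0,-0.0019],[0,0.02,0],0.2],[[-0.0005,0,-0.0019],[0,0.02,0],0.2],[[-0.0005,0,-0.0019],[0,0.02,0],0.2],[[-0.0005,0,-0.0019],[0,0.02,0],0.2],[[0,0,0],[0,0,0],0.2],[[0,0,0],[0,0,0],0.2],[[0,0,0],[0,0,0],0.2],[[0,0,0],[0,0,0],0.2]]'|grep -E 'time|contact'
python3 d.py 0.6105 -0.2534 0.1182 -1.2
python3 - <<'E'
from h import *
im,d,W=grab("side")
u,v=pix("side",[.53,-.25,.1]).astype(int)
cv2.imwrite("pics/pour2.png",cv2.resize(im[v-40:v+40,u-50:u+50],(750,600),interpolation=2)[:,:,::-1])
E
```

```text
contact_force: [-1.1, 0.1, 1.9]
time: 12.5
contact_force: [-0.1, 0.3, 3.2]
t 12.5 pos [ 0.6088 -0.2528  0.125 ] F [-0.1299  0.2694  3.1582] w 0.31 gf 59.98958945274353
tilt 4.593691981933469 shift [0.0012 0.0006 0.0069] turn [ 0.0002 -0.0802  0.0009]
```

View pics/pour2.png

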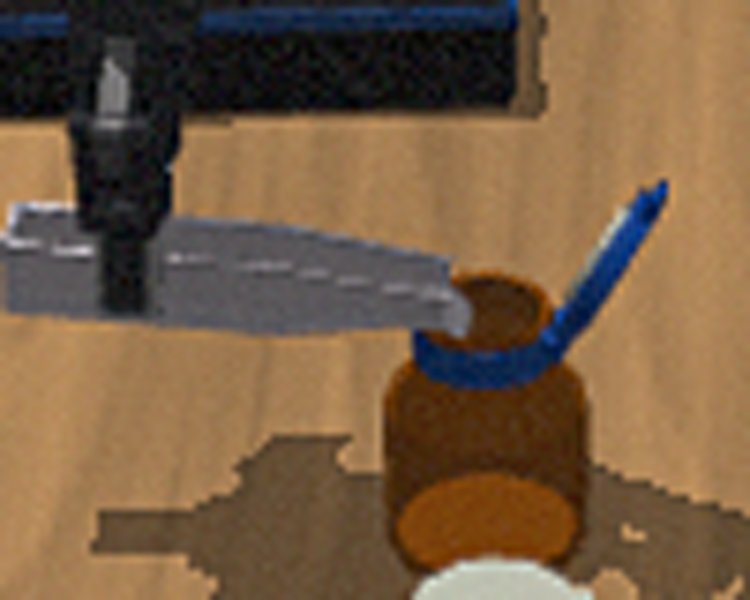

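The lip (468,325) is inside the rim (left edge about 420, right edge about 550), about 6 mm short of the axis as planned. I continue slowly.

```bash
python3 -m inch '[[[-0.0005,0,-0.0019],[0,0.02,0],0.2],[[-0.0005,0,-0.0019],[0,0.02,0],0.2],[[-0.0005,0,-0.0019],[0,0.02,0],0.2],[[-0.0005,0,-0.0019],[0,0.02,0],0.2],[[-0.0005,0,-0.0019],[0,0.02,0],0.2],[[0,0,0],[0,0,0],0.2],[[0,0,0],[0,0,0],0.2],[[0,0,0],[0,0,0],0.2]]'|grep -E 'time|contact'
python3 -m inch '[[[0,0,0],[0,0,0],0.2],[[-0.0005,0,-0.0019],[0,0.02,0],0.2],[[0,0,0],[0,0,0],0.2],[[0,0,0],[0,0,0],0.2],[[-0.0005,0,-0.0019],[0,0.02,0],0.2],[[0,0,0],[0,0,0],0.2],[[0,0,0],[0,0,0],0.2],[[0,0,0],[0,0,0],0.2]]'|grep -E 'time|contact'
python3 -m inch '[[[-0.0005,0,-0.0019],[0,0.02,0],0.2],[[0,0,0],[0,0,0],0.2],[[0,0,0],[0,0,0],0.2],[[0,0,0],[0,0,0],0.2],[[-0.0005,0,-0.0019],[0,0.02,0],0.2],[[0,0,0],[0,0,0],0.2],[[0,0,0],[0,0,0],0.2],[[0,0,0],[0,0,0],0.2]]'|grep -E 'time|contact'
python3 d.py 0.6105 -0.2534 0.1182 -1.2
```

```text
time: 13.35
contact_force: [0.1, -0.6, 6.0]
time: 14.15
contact_force: [1.5, -1.2, 5.7]
time: 14.95
contact_force: [0.1, -1.4, 5.1]
t 14.95 pos [ 0.6016 -0.2527  0.1414] F [ 0.0657 -1.3979  5.1173] w 0.31 gf 60.321139097213745
tilt 14.991548229285753 shift [0.0026 0.0005 0.0248] turn [ 0.0003 -0.2617  0.0007]
```

```bash
python3 -m inch '[[[-0.0005,0,-0.0021],[0,0.02,0],0.2],[[0,0,0],[0,0,0],0.2],[[0,0,0],[0,0,0],0.2],[[-0.0005,0,-0.0021],[0,0.02,0],0.2],[[0,0,0],[0,0,0],0.2],[[0,0,0],[0,0,0],0.2],[[-0.0005,0,-0.0021],[0,0.02,0],0.2],[[0,0,0],[0,0,0],0.2]]'|grep -E 'time|contact'
python3 -m inch '[[[0,0,0],[0,0,0],0.2],[[-0.0005,0,-0.002],[0,0.02,0],0.2],[[0,0,0],[0,0,0],0.2],[[0,0,0],[0,0,0],0.2],[[-0.0005,0,-0.002],[0,0.02,0],0.2],[[0,0,0],[0,0,0],0.2],[[0,0,0],[0,0,0],0.2],[[-0.0005,0,-0.002],[0,0.02,0],0.2]]'|grep -E 'time|contact'
python3 -m inch '[[[0,0,0],[0,0,0],0.2],[[0,0,0],[0,0,0],0.2],[[-0.0005,0,-0.002],[0,0.02,0],0.2],[[-0.0005,0,-0.002],[0,0.02,0],0.2],[[-0.0005,0,-0.002],[0,0.02,0],0.2],[[0,0,0],[0,0,0],0.2],[[0,0,0],[0,0,0],0.2],[[0,0,0],[0,0,0],0.2]]'|grep -E 'time|contact'
python3 d.py 0.6105 -0.2534 0.1182 -1.2
python3 - <<'E'
from h import *
im,d,W=grab("side")
u,v=pix("side",[.53,-.25,.1]).astype(int)
cv2.imwrite("pics/pour3.png",cv2.resize(im[v-40:v+40,u-50:u+50],(750,600),interpolation=2)[:,:,::-1])
E
```

```text
time: 15.75
contact_force: [0.2, -1.7, 6.1]
time: 16.55
contact_force: [-1.3, -1.5, 6.2]
time: 17.35
contact_force: [-1.4, -1.0, 5.5]
t 17.35 pos [ 0.5908 -0.2527  0.1569] F [-1.4008 -1.0078  5.5413] w 0.316 gf 60.36134719848633
tilt 25.29094807673584 shift [0.0013 0.0003 0.0434] turn [ 0.0008 -0.4414  0.0009]
```

View pics/pour3.png

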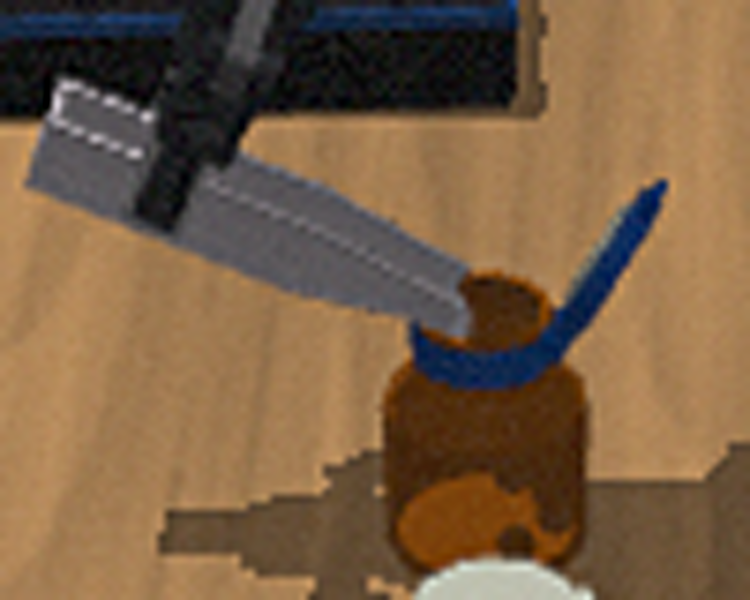

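The lip is still inside the mouth (460,330), the bottle is upright, and no balls show outside. I tilt further to empty it.

```bash
python3 -m inch '[[[-0.0005,0,-0.002],[0,0.02,0],0.2],[[-0.0005,0,-0.002],[0,0.02,0],0.2],[[-0.0005,0,-0.002],[0,0.02,0],0.2],[[-0.0005,0,-0.002],[0,0.02,0],0.2],[[0,0,0],[0,0,0],0.2],[[-0.0005,0,-0.002],[0,0.02,0],0.2],[[-0.0005,0,-0.002],[0,0.02,0],0.2],[[-0.0005,0,-0.002],[0,0.02,0],0.2]]'|grep -E 'time|contact'
python3 -m inch '[[[-0.0005,0,-0.002],[0,0.02,0],0.2],[[-0.0005,0,-0.002],[0,0.02,0],0.2],[[0,0,0],[0,0,0],0.2],[[0,0,0],[0,0,0],0.2],[[0,0,0],[0,0,0],0.2],[[0,0,0],[0,0,0],0.2],[[0,0,0],[0,0,0],0.2],[[0,0,0],[0,0,0],0.2]]'|grep -E 'time|contact'
python3 d.py 0.6105 -0.2534 0.1182 -1.2
python3 - <<'E'
from h import *
for n in("side","top"):
    im,d,W=grab(n); np.savez(n+"4.npz",im=im,d=d,W=W)
    for r in manip.look_for(n,"ball0_center")[:6]: print(n,np.round(r["point"],3),r["score"],pix(n,r["point"]))
E
```

```text
time: 18.2
contact_force: [-1.4, -0.8, 5.4]
time: 19.0
contact_force: [-2.3, -0.6, 6.4]
t 19.0 pos [ 0.5782 -0.2526  0.1706] F [-2.3042 -0.6342  6.3801] w 0.314 gf 60.48363983631134
tilt 35.64750212240004 shift [-0.0042  0.0001  0.0614] turn [ 0.0014 -0.6222  0.0003]
```

```bash
python3 -m inch '[[[0.0011,0,0.0045],[0,-0.05,0],0.2],[[0.0011,0,0.0045],[0,-0.05,0],0.2],[[0.0011,0,0.0045],[0,-0.05,0],0.2],[[0.0011,0,0.0045],[0,-0.05,0],0.2],[[0.0011,0,0.0045],[0,-0.05,0],0.2],[[0.0011,0,0.0045],[0,-0.05,0],0.2],[[0.0011,0,0.0045],[0,-0.05,0],0.2],[[0.0011,0,0.0045],[0,-0.05,0],0.2]]'|grep -E 'time|contact'
python3 -m inch '[[[0.0011,0,0.0045],[0,-0.05,0],0.2],[[0.0011,0,0.0045],[0,-0.05,0],0.2],[[0.0011,0,0.003],[0,-0.05,0],0.2],[[0.0011,0,0.001],[0,-0.05,0],0.2],[[0,0,-0.003],[0,-0.022,0],0.2],[[0,0,-0.006],[0,0,0],0.2],[[0,0,-0.01],[0,0,0],0.2],[[0,0,-0.01],[0,0,0],0.2]]'|grep -E 'time|contact'
python3 -m inch '[[[0,0,-0.015],[0,0,0],0.2],[[0,0,-0.015],[0,0,0],0.2],[[0,0,0],[0,0,0],0.2],[[0,0,0],[0,0,0],0.2]]'|grep -E 'time|contact'
python3 d.py 0.596 0.2435 0.19 -1.2
python3 - <<'E'
from h import *
im,d,W=grab("side"); np.savez("side5.npz",im=im,d=d,W=W)
u,v=pix("side",[.53,-.25,.13]).astype(int)
a=cv2.resize(im[v-45:v+45,u-50:u+50],(444,400),interpolation=2); im,d,W=grab("top"); np.savez("top5.npz",im=im,d=d,W=W)
print(np.array2string(np.array(manip.state()["contact_force"])))
E
```

```text
time: 20.0
contact_force: [-0.4, -0.1, -2.2]
time: 20.8
contact_force: [0.1, -0.2, -0.7]
time: 21.2
contact_force: [0.2, -0.4, -2.0]
t 21.2 pos [ 0.6085 -0.253   0.1896] F [ 0.1978 -0.445  -1.9749] w 0.312 gf 59.39346134662628
tilt 0.052131022029630304 shift [-0.0226 -0.4961 -0.0008] turn [0.0009 0.0002 0.0007]
[ 0.01353671  0.48265441 -2.52676214]
```

```bash
python3 -m inch '[[[0,-0.005,-0.001],[0,0,0],0.2],[[0,-0.012,-0.001],[0,0,0],0.2],[[0,-0.02,-0.001],[0,0,0],0.2],[[-0.002,-0.028,-0.002],[0,0,0],0.2],[[-0.002,-0.035,0],[0,0,0],0.2],[[-0.002,-0.035,0],[0,0,0],0.2],[[-0.002,-0.035,0],[0,0,0],0.2],[[-0.002,-0.035,0],[0,0,0],0.2]]' >/dev/null
python3 -m inch '[[[-0.002,-0.035,0],[0,0,0],0.2],[[-0.002,-0.035,0],[0,0,0],0.2],[[-0.002,-0.035,0],[0,0,0],0.2],[[-0.002,-0.035,0],[0,0,0],0.2],[[-0.002,-0.035,0],[0,0,0],0.2],[[-0.002,-0.035,0],[0,0,0],0.2],[[-0.002,-0.028,0],[0,0,0],0.2],[[0,-0.02,0],[0,0,0],0.2]]' >/dev/null
python3 -m inch '[[[0,-0.015,0],[0,0,0],0.2],[[0,-0.01,0],[0,0,0],0.2],[[0,-0.006,0.01],[0,0,0],0.2],[[0,-0.002,0.02],[0,0,0],0.2],[[0,0,0.02],[0,0,0],0.2],[[0,0,0.01],[0,0,0],0.2],[[0,0,0],[0,0,0],0.2]]' 
python3 d.py 0.596 0.2435 0.1017 -1.2
```

```text
time: 23.6
tool_pos: [0.5926, 0.2428, 0.1306]
tool_rot: [0.001, 1.0, -0.011, -0.003]
contact_force: [-1.0, 0.7, -2.2]
gripper_width: 0.313
grasp_force: 59.4
t 23.6 pos [0.5926 0.2428 0.1306] F [-1.0102  0.7036 -2.2377] w 0.313 gf 59.40643072128296
tilt 0.39099922925621594 shift [ 0.0036 -0.0008  0.0288] turn [ 0.0015  0.0066 -0.0001]
```

```bash
python3 -m inch '[[[0.002,0,0.01],[0,0,0],0.2],[[0,0,0.01],[0,0,0],0.2],[[0,0,0.004],[0,0,0],0.2],[[0,0,0],[0,0,0],0.2],[[0,0,0],[0,0,0],0.2]]' | grep -E "pos|contact"
python3 -m inch '[[[0,0,0.0015],[0,0,0],0.2],[[0,0,0],[0,0,0],0.2]]' | grep -E "pos|contact"
python3 -m inch '[[[0,0,0.001],[0,0,0],0.2],[[0,0,0],[0,0,0],0.2]]' | grep -E "pos|contact"
python3 -m inch '[[[0,0,0.001],[0,0,0],0.2],[[0,0,0],[0,0,0],0.2]]' | grep -E "pos|contact"
python3 d.py 0.596 0.2435 0.1017 -1.2
```

```text
tool_pos: [0.5961, 0.2436, 0.1096]
contact_force: [0.4, 0.8, -2.0]
tool_pos: [0.5962, 0.2437, 0.1083]
contact_force: [-0.0, 0.2, -1.9]
tool_pos: [0.596, 0.2436, 0.1069]
contact_force: [-0.3, -0.5, -2.4]
tool_pos: [0.5959, 0.2436, 0.1058]
contact_force: [0.4, -0.6, -1.9]
t 24.7 pos [0.5959 0.2436 0.1058] F [ 0.4054 -0.5686 -1.8572] w 0.314 gf 59.40695822238922
tilt 0.12726797122156341 shift [0.0001 0.0001 0.0041] turn [0.0001 0.0022 0.0008]
```

```bash
python3 -m inch '[[[0,0,0.002],[0,-0.001,0],0.2],[[0,0,0],[0,0,0],0.2]]' | grep -E "pos|contact"
python3 -m inch '[[[0,0,0.001],[0,0,0],0.2],[[0,0,0],[0,0,0],0.2]]' | grep -E "pos|contact"
python3 -m inch '[[[0,0,0.0008],[0,0,0],0.2],[[0,0,0],[0,0,0],0.2]]' | grep -E "pos|contact"
python3 -m inch '[[[0,0,0],[0,0,0],0.33],[[0,0,0],[0,0,0],0.36],[[0,0,0],[0,0,0],0.4],[[0,0,0],[0,0,0],0.5],[[0,0,0],[0,0,0],0.6],[[0,0,0],[0,0,0],0.7],[[0,0,-0.01],[0,0,0],0.7],[[0,0,-0.02],[0,0,0],0.7]]'
python3 -m inch '[[[0,0,-0.03],[0,0,0],0.7],[[0,0,-0.04],[0,0,0],0.7],[[0,0,-0.03],[0,0,0],0.5],[[0,0.03,-0.02],[0,0,0],0.3],[[0,0.045,0],[0,0,0],0],[[0,0.045,0],[0,0,0],0],[[0,0.045,0],[0,0,0],0],[[0,0.045,0],[0,0,0],0]]' >/dev/null
python3 d.py 0.596 0.2435 0.1017 -1.2
python3 - <<'E'
from h import *
T=[]
im,d,W=grab("top"); np.savez("top6.npz",im=im,d=d,W=W)
for r in manip.look_for("top","ball0_center")[:6]: print(np.round(r["point"],3),r["score"])
T.append(cv2.resize(im[170:250,230:310],(400,400),interpolation=2))
u,v=pix("top",[.48,-.245,.09]).astype(int); T.append(cv2.resize(im[v-30:v+30,u-30:u+30],(400,400),interpolation=2))
cv2.imwrite("pics/after.png",np.hstack(T)[:,:,::-1])
E
```

```text
tool_pos: [0.5958, 0.2436, 0.1035]
contact_force: [0.2, 0.6, -0.6]
tool_pos: [0.5959, 0.2436, 0.1027]
contact_force: [-0.5, 0.6, -2.8]
tool_pos: [0.596, 0.2437, 0.1022]
contact_force: [0.2, 1.0, -1.7]
time: 26.1
tool_pos: [0.5948, 0.2433, 0.1308]
tool_rot: [0.001, 1.0, -0.01, -0.003]
contact_force: [0.7, -0.5, 0.8]
gripper_width: 0.697
grasp_force: 0.0
t 26.9 pos [0.592  0.0321 0.2533] F [0.0366 0.8164 0.5513] w 0.005 gf 0.0
tilt 0.08498113717706811 shift [ 0.     -0.2115  0.1516] turn [0.0001 0.0015 0.0011]
```

View pics/after.png

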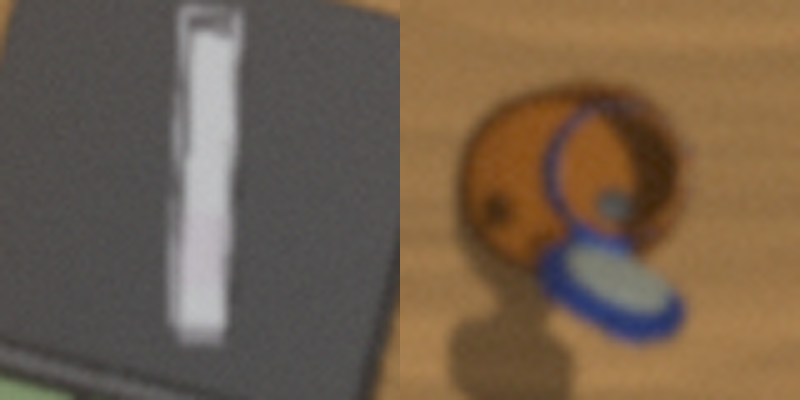

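The scoop stands empty on the platform (left half, (205,180)). Balls show in the bottle (right half, (615,205) and (495,210)), and the cap is still open at (615,290). Next I close the cap, coming from behind it with shut fingers.

```bash
python3 -m inch '[[[0,0,0],[0,0,0.138],0],[[0,0,0],[0,0,0.138],0],[[-0.019,0.045,0],[0,0,0],0],[[-0.019,0.045,0],[0,0,0],0],[[-0.019,0.045,0],[0,0,0],0],[[-0.019,0.045,0],[0,0,0],0],[[-0.019,0.045,0],[0,0,0],0],[[-0.017,0.045,0],[0,0,0],0]]'|grep pos
python3 -m inch '[[[0,0.03,0],[0,0,0],0],[[0,0,0],[0,0,0],0]]'|grep -E "pos|wid"
python3 d.py 0.3974 -0.222 0.15 -17
python3 - <<'E'
from h import *
np.set_printoptions(precision=4,suppress=True)
for n in("side","top"):
    im,d,W=grab(n); I=im.astype(int); x,y,z=W[...,0],W[...,1],W[...,2]
    m=(d>0)&(np.hypot(x-.45,y+.237)<.07)&(z>.105)&(z<.165)&(x>.40); P=W[m];C=I[m]
    P=P[(C[:,2]>C[:,0]+20)|(C.min(1)>110)]; 
    if len(P)>3: print(n,len(P),P.mean(0),P.min(0),P.max(0))
    b=(d>0)&(np.hypot(x-.493,y+.251)<.038)&(z>.015)&(z<.057); q=W[b]; print("bottle",np.linalg.lstsq(np.c_[2*q[:,:2],np.ones(len(q))],(q[:,:2]**2).sum(1),rcond=None)[0][:2])
    s=(d>0)&(abs(x-.565)<.085)&(abs(y-.2435)<.02)&(z>.08)&(z<.11); q=W[s]; print("scoop",cv2.minAreaRect((q[:,:2]*1000).astype(np.float32)),np.median(q[(q[:,0]>.60),2]),q[:,2].max())
E
```

```text
tool_pos: [0.4052, -0.1924, 0.2536]
tool_pos: [0.3966, -0.2228, 0.2537]
gripper_width: -0.001
t 28.0 pos [ 0.3966 -0.2228  0.2537] F [ 0.1173  0.3351 -0.0691] w -0.001 gf 0.0
tilt 0.14108545679099974 shift [ 0.0007 -0.0012  0.1037] turn [ 0.0021  0.0013 -0.0041]
side 89 [ 0.45   -0.2247  0.1339] [ 0.4338 -0.2591  0.1069] [ 0.4654 -0.2126  0.1525]
bottle [ 0.4945 -0.251 ]
scoop ((564.015380859375, 243.138916015625), (33.45151901245117, 155.67149353027344), 89.6901626586914) 0.09173170618236617 0.10269220934252975
top 125 [ 0.4454 -0.2339  0.136 ] [ 0.4327 -0.2586  0.1104] [ 0.461  -0.2141  0.1544]
bottle [ 0.4915 -0.2485]
scoop ((560.7350463867188, 244.1349639892578), (29.40074920654297, 154.6353302001953), 89.42253875732422) 0.09812393209965845 0.10543609518429789
```

```bash
python3 -m inch '[[[0,0,0.03],[0,0,0],0],[[0,0,0.03],[0,0,0],0],[[0,0,0.03],[0,0,0],0],[[0.001,-0.001,0.012],[0,0,0],0],[[0.01,0,0],[0,0,0],0],[[0.01,0,0],[0,0,0],0],[[0.01,0,0],[0,0,0],0],[[0.008,0,0],[0,0,0],0]]'|grep -E "pos|contact"
python3 -m inch '[[[0.006,0,0],[0,0,0],0],[[0.006,0,0],[0,0,0],0],[[0.006,0,0],[0,0,0],0],[[0.006,0,0],[0,0,0],0]]'|grep -E "pos|contact"
python3 -m inch '[[[0.006,0,0],[0,0,0],0],[[0.006,0,0],[0,0,0],0],[[0.006,0,0],[0,0,0],0],[[0.006,0,0],[0,0,0],0]]'|grep -E "pos|contact"
python3 d.py 0.493 -0.251 0.130 -17
```

```text
tool_pos: [0.4369, -0.2319, 0.1525]
contact_force: [-0.8, 0.0, 0.7]
tool_pos: [0.4581, -0.2382, 0.1505]
contact_force: [-0.9, -0.1, 0.4]
tool_pos: [0.4812, -0.2452, 0.1504]
contact_force: [-0.8, 0.8, -0.1]
t 29.7 pos [ 0.4812 -0.2452  0.1504] F [-0.7513  0.806  -0.0755] w -0.003 gf 0.08063606008363422
tilt 0.17146637527275502 shift [0.0131 0.0021 0.0204] turn [0.0008 0.0029 0.0005]
```

```bash
python3 -m inch '[[[0.008,0,0],[0,0,0],0],[[0.008,0,0],[0,0,0],0],[[0.006,0.001,0.004],[0,0,0],0],[[0.004,0,0.005],[0,0,0],0],[[0,0,0.004],[0,0,0],0],[[0,0,0.003],[0,0,0],0],[[0,0,0],[0,0,0],0]]'|grep -E "pos|contact"
python3 -m inch '[[[0,0,0.002],[0,0,0],0],[[0,0,0],[0,0,0],0]]'|grep -E "pos|contact"
python3 -m inch '[[[0,0,0.001],[0,0,0],0],[[0,0,0],[0,0,0],0]]'|grep -E "pos|contact"
python3 -m inch '[[[0,0,0.001],[0,0,0],0],[[0,0,0],[0,0,0],0]]'|grep -E "pos|contact"
```

```text
tool_pos: [0.5046, -0.2532, 0.1334]
contact_force: [0.1, 0.4, -0.4]
tool_pos: [0.5051, -0.2535, 0.1323]
contact_force: [-0.3, -0.0, -0.1]
tool_pos: [0.5052, -0.2535, 0.1315]
contact_force: [0.1, 0.2, 0.3]
tool_pos: [0.5052, -0.2535, 0.1304]
contact_force: [0.4, 0.2, -0.0]
```

```bash
python3 -m inch '[[[0,0,0.001],[0,0,0],0],[[0,0,0],[0,0,0],0]]'|grep -E "pos|contact"
python3 -m inch '[[[0,0,0.001],[0,0,0],0],[[0,0,0],[0,0,0],0]]'|grep -E "pos|contact"
python3 d.py 0.493 -0.251 0.130 -17
python3 - <<'E'
from h import *
im,d,W=grab("side")
for n in ("side",):
    x,y,z=W[...,0],W[...,1],W[...,2]; I=im.astype(int)
    m=(d>0)&(np.hypot(x-.493,y+.251)<.05)&(z>.085)&(I[...,2]>I[...,0]+20); P=W[m]; print(len(P),P.min(0),P.max(0),np.percentile(P[:,2],[5,50,95]))
E
```

```text
tool_pos: [0.5054, -0.2537, 0.1299]
contact_force: [-0.9, 0.3, 3.1]
tool_pos: [0.5057, -0.2538, 0.1298]
contact_force: [-1.9, 1.2, 7.2]
t 31.4 pos [ 0.5057 -0.2538  0.1298] F [-1.9085  1.2083  7.2054] w 0.007 gf 3.4643853991292417
tilt 0.1241204641367181 shift [-0.013   0.001  -0.0002] turn [0.0011 0.0019 0.0005]
268 [ 0.46344418 -0.27885468  0.0851079 ] [ 0.53291049 -0.22115861  0.21146128] [0.08758665 0.10404148 0.1081387 ]
```

```bash
python3 -m inch '[[[0,0,-0.004],[0,0,0],0],[[0,0,-0.02],[0,0,0],0],[[0,0,-0.04],[0,0,0],0],[[0,0,-0.04],[0,0,0],0],[[-0.03,-0.03,-0.02],[0,0,0],0],[[-0.03,-0.04,0],[0,0,0],0],[[-0.03,-0.04,0],[0,0,0],0],[[-0.03,-0.04,0],[0,0,0],0]]'|grep -E "pos|contact"
python3 -m inch '[[[-0.02,-0.04,0],[0,0,0],0],[[0,-0.04,0],[0,0,0],0],[[0,0,0],[0,0,0],0],[[0,0,0],[0,0,0],0]]'|grep -E "time|contact"
python3 - <<'E'
from h import *
np.set_printoptions(precision=4,suppress=True)
T=[]
for n in("side","top"):
    im,d,W=grab(n); I=im.astype(int); x,y,z=W[...,0],W[...,1],W[...,2]
    m=(d>0)&(np.hypot(x-.493,y+.251)<.06)&(z>.09)&(I[...,2]>I[...,0]+20); P=W[m]
    if len(P)>9: print(n,len(P),P.min(0),P.max(0)); q=P[P[:,2]>.1]; print(np.linalg.lstsq(np.c_[q[:,:2],np.ones(len(q))],q[:,2],rcond=None)[0],np.median(q[:,2]))
    for l in("other_bottle","nut","caliper","spanner"):
        for r in manip.look_for(n,l)[:1]: print(l,np.round(r["point"],3))
    T.append(cv2.resize(im,(400,300)))
    u,v=pix(n,[.49,-.25,.09]).astype(int); T.append(cv2.resize(im[v-30:v+30,u-40:u+40],(400,300),interpolation=2))
cv2.imwrite("pics/final.png",np.vstack([np.hstack(T[:2]),np.hstack(T[2:])])[:,:,::-1])
E
```

```text
tool_pos: [0.4337, -0.0737, 0.2525]
contact_force: [0.2, 0.5, 0.4]
time: 32.65
contact_force: [-0.4, -1.3, 0.5]
side 255 [ 0.4633 -0.2779  0.0901] [ 0.5275 -0.2236  0.1101]
[-0.0008 -0.0276  0.0986] 0.10509844181957148
other_bottle [ 0.483 -0.044  0.065]
nut [ 0.483 -0.046  0.064]
caliper [ 0.729 -0.204  0.007]
spanner [ 0.36  -0.157  0.006]
top 419 [ 0.4614 -0.2765  0.0933] [ 0.5238 -0.2251  0.1128]
[-0.0115 -0.0093  0.1084] 0.10507535866610199
nut [ 0.598 -0.069  0.021]
caliper [ 0.721 -0.211  0.006]
spanner [ 0.359 -0.2    0.009]
```

View pics/final.png

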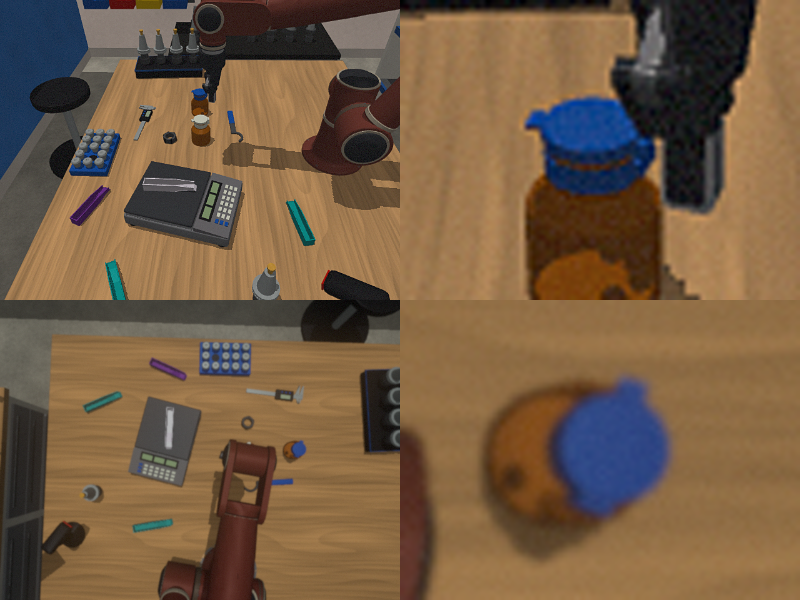

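The cap lies flat on the mouth (side (590,130), top at 105 mm). The scoop is on the platform at (168,185), the bystanders are where they were, and the gripper is clear.

```bash
python3 -c "from plant import manip; print(manip.job_done())"
```

```text
the job is handed in; nothing more can be done
None
```

I handed the job in at about 33 s of the 72 s, with no verdict shown: the scoop was seen empty and is back on the scale, the blue cap is shut flat (top at 105 mm), the bottle is upright and no bystander was seen to move; I saw balls in the bottle but could not count all five.

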